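# Fetch the edge burnisher from the red drawer

### The job

Pull the red drawer all the way open by its red handle, take the edge burnisher (small square wooden grip with a white head) out of it and lay it down wholly on the grey stone slab. Set it down rather than dropping it, let go, and leave the red drawer open; leave the green drawer shut and the other things on the bench where they are.

Things in the scene. Friction and masses are not known exactly. Their poses are not given: they have to be found in the camera images.
- red_chest_drawer (a joint): how far the red drawer is out, in m: 0 shut, 0.15 at its stop (fully open). It starts shut or up to 10 mm out. It slides freely (friction about 2 N, damping 5 N s/m) along the -x axis of point red_chest_handle and stays where it is left. The chest is fixed to the table.
- red_chest_handle (a point): middle of the red drawer's handle, a level red bar 12 mm thick, 122 mm long along y, 60 mm above the table and 25 mm below the chest's top. Its centre line stands 40 mm clear of the drawer's front face, held by two thin posts 48 mm either side of its middle. The -x axis points out of the drawer, towards the robot: the way it opens; z is up. The point moves with the drawer.
- red_drawer_front (a point): middle of the inside face of the red drawer's front panel, at the drawer's floor, 16 mm above the table; moves with the drawer, axes as the handle's. Inside, the drawer is 170 mm wide and runs 195 mm back (+x); its side walls' rim is 58 mm, the front panel's top edge 75 mm above the table; the panel is 12 mm thick. Fully open, 150 mm of the drawer stand clear of the chest.
- red_chest_top (a point): middle of the red chest's top at its front edge, 85 mm above the table, above the shut drawer's outer face; axes as the handle's. The low wooden chest is 240 mm deep (to +x), 200 mm wide (y), 85 mm high, with one drawer; the drawer's front and handle are red, and a red stripe 35 mm wide runs along the front edge of the top. Fixed.
- green_chest_handle (a point): the same point on the handle of the other chest, which is alike but with a green drawer front, handle and stripe: not to be opened. The two chests stand side by side and may have changed places.
- green_chest_drawer (a joint): how far the green drawer is out, in m: 0 shut.
- burnisher: edge burnisher: a bar 90 mm long and 28 mm square, with a dark wooden grip (-x end), a brass band and a white plastic head (+x end, 26 mm square); about 0.06 to 0.13 kg. It lies in the red drawer, roughly along the drawer, its middle some 55 to 75 mm behind the inside of the drawer's front and within 15 mm of its middle line. Origin: centre of its underside; x along its length, z up.
- burnisher_mid (a point): the middle of the burnisher, 14 mm above its underside, axes as the burnisher's.
- burnisher_head (a point): middle of the burnisher's white end face, 45 mm along its x axis from its middle.
- burnisher_tail (a point): middle of the burnisher's wooden end face, 45 mm from its middle the other way.
- slab: grey stone slab 220 mm (x) by 200 mm (y) by 30 mm thick, fixed flat on the table to the robot's left. Origin: centre of its underside. The yellow tin stands on its +x +y corner.
- slab_top (a point): centre of the slab's upper face, 30 mm above the table, axes as the slab's.
- dye: small amber dye jar, 40 mm across, 75 mm high, standing on top of the green chest. Origin: centre of its underside.
- tin: flat yellow tin, 54 mm across, 30 mm high, on the slab, 80 mm along +x and 70 mm along +y from its centre. Origin: centre of its underside.
- maul: maul with a white head 56 mm across standing head down with its black handle up, 180 mm high, on the table beyond the slab. Origin: centre of its underside.
- awl: red-handled screwdriver-like tool lying on the table at the robot's right. Origin: under its middle.
- rule: steel rule, 160 by 20 by 4 mm, lying on the table at the robot's right. Origin: centre of its underside.

How it is judged:
By the outcome, as a careful person would: the job done as asked, in the order asked, and still so for the second after the job is handed in, with the robot touching nothing.
It also fails if it takes over 58 s, if anything falls off the work surface, if the arm or the gripper's body presses on something with over 40 N, if the wrist force passes 120 N, or if a joint passes its speed limit or range.

### The arm

A 7-joint arm with a two-finger parallel gripper is mounted at the origin on the work surface. World frame = base frame: x ahead of the robot, y to its left, z up, the work surface at z = 0. Lengths are in m, angles in rad, forces in N, time in s.
With the tool pointing down it reaches from about 0.4 to 0.85 m from the base axis. Payload 10.4 kg.
Tool frame: the origin (TCP) lies on the centre line of the jaws, within the pads' length; the fingertips stand 8 mm ahead of it and the grasp point (between the pads) lies 11 mm behind it (r.finger_overhang is the distance from the TCP to the fingertips, in m); z points along the fingers, y is the line along which they close (so a half turn about z gives the same grasp; the last joint's range is limited). The gripper opens to 87 mm and grips with 3 to 60 N. Pads are 19 mm wide; open, the fingers measure 117 mm over their backs; the gripper's body (75 mm by 190 mm) begins 51 mm behind the grasp point.
Start: joints at [-1.289, 0.332, -0.065, 1.46, 0.022, 1.35, -0.088], TCP at [0.188, 0.596, 0.231] pointing down, gripper open.
Joint ranges: [-2.6, 2.6], [-0.5, 2.12], [-1.47, 1.34], [0.16, 2.42], [-1.27, 4.41], [0.06, 2.06], [-2.6, 2.6]. Speed limits (rad/s): [2.22, 2.22, 2.79, 2.79, 3.14, 3.14, 3.14].

### API

Orientations are given as a unit quaternion [x, y, z, w].
In Python, from bench import r, vision gives the robot as it stands.
- The arm moves only by the tool drive_tool, never from a script. Its argument "series" is a list of rows, each a list of 2 entries, a list of its own where there are three numbers: the shift along the world's x, y, z in cm, then the turn about the world's z in degrees. A call has exactly 10 rows; each row shifts and turns the commanded pose from where the row before left it; what a row does not reach is not made up. A row lasts 1/8 s, in which the tool goes at most 62.5 mm and 10.7 degrees, less where a joint would pass 70% of its speed; a pose out of reach is approached as far as the arm can. A call with a gripper value outside its range is refused whole. "hand" is the closure, from 0 (fully open) to 1 (shut), set as the call begins (left out, the last holds). The fingers move at their own pace and stop on an object; "newtons" is the grip in N (left out, the last holds). Time passes only in rows, so rows that do not move let the fingers close, or fill a call up. It gives the time, the measured TCP pose, the force, the opening and the grip force at its end, in the units of the state.
- r.read_state(): the state, without advancing time (a new reading comes with each control period).
- vision.camera(name): name is "side" or "top"; returns a dict with "color" (400x640x3 uint8, red, green, blue), "intrinsics" (3x3 intrinsics, pixels), "k1" (the pictures are not rectified: a ray, as slopes to the right and down, at radius r is drawn at 1 + k1 r^2 times it, then the intrinsics apply), "R" (3x3) and "t" (3): a world point X has camera coordinates R X + t. Camera axes: x right, y down, z forward; pixel columns grow to the right and rows downward; lengths in m; the calibration is good to about 2 mm. A picture is of the moment at which its call begins. There is no depth.
- r.close_job(): hands the job in; it is judged then, once.
The state is a dict: "time": time; "joint_positions": joint angles; "joint_vel": joint speeds; "joint_torque": joint torques, N m; "ee_pos": TCP position; "eef_rot": TCP orientation; "ft_force": force on the tool from outside, world axes, zero at the start; "torque": the same for the moment, N m; "width": finger opening in m; "grip_force": force on a finger pad.
Only numpy, scipy, OpenCV 4.12 (cv2) and the standard library are available. Lean on these libraries where they do the work, as an engineer would, in place of code of your own. Each camera call takes 0.05 s, during which the arm holds its last target. There are 200 camera calls.

## Working session

There is one attempt and no reset: what is moved stays moved. The work goes in short steps, Python scripts to look and compute and a tool call to move; the robot and the scene stay as the last step left them, time stands still between calls to the robot, and variables do not carry over. Pictures are saved under pics/ and viewed, at most 10 in all, crops included, and the job is handed in when it is done.

Besides the shell and the picture viewer there is one more tool, called after "Emit:" as name(argument=value, ...) on one line, values as JSON. drive_tool: Moves the arm, as the interface text tells. Its arguments: {"type":"object","properties":{"series":{"type":"array"},"hand":{"type":"number"},"newtons":{"type":"number"}},"required":["series"]}

```bash
mkdir -p pics; cat > h.py <<'E'
import numpy as np, cv2
from bench import r, vision
def snap(n,f=None):
    c=vision.camera(n)
    if f: cv2.imwrite(f,c["color"][:,:,::-1])
    return c
def ray(c,u,v):
    K=np.array(c["intrinsics"]);R=np.array(c["R"]);t=np.array(c["t"])
    p=cv2.undistortPoints(np.array([[[u,v]]],float),K,np.array([c["k1"],0,0,0.]))[0,0]
    return -R.T@t, R.T@np.array([p[0],p[1],1])
def atz(c,u,v,z):
    o,d=ray(c,u,v); return (o+d*(z-o[2])/d[2]).round(4)
def proj(c,X):
    K=np.array(c["intrinsics"]);R=np.array(c["R"]);t=np.array(c["t"])
    return cv2.projectPoints(np.array([X],float),cv2.Rodrigues(R)[0],t,K,np.array([c["k1"],0,0,0.]))[0][0,0].round(1)
E
python3 - <<'E'
from h import *
for n in("top","side"):
    c=snap(n,f"pics/{n}0.png"); print(n,c["intrinsics"],c["k1"],(-np.array(c["R"]).T@c["t"]).round(3))
s=r.read_state(); print(s); print(r.finger_overhang)
E
```

```text
top [[473.31274941   0.         319.64412234]
 [  0.         473.31274941 197.54193551]
 [  0.           0.           1.        ]] -0.11574722255639501 [ 0.519 -0.023  1.508]
side [[364.84195444   0.         325.44897136]
 [  0.         364.84195444 199.25090159]
 [  0.           0.           1.        ]] -8.054604256317487e-05 [0.479 0.766 0.948]
{'time': 0.1, 'joint_positions': array([-1.2885715 ,  0.33280766, -0.06471064,  1.46081259,  0.02159939,
        1.34989504, -0.0885044 ]), 'joint_vel': array([ 5.65089732e-05,  4.36339809e-05, -2.04890979e-03, -3.31739265e-03,
        7.87587138e-04, -2.42446039e-04, -1.62854962e-03]), 'joint_torque': array([ 1.34620415e-03, -6.24541426e+01,  2.45602144e-02, -3.90716600e+01,
       -6.14948873e-02,  3.66137666e-02,  6.05639980e-05]), 'ee_pos': array([0.18747947, 0.59588748, 0.22985551]), 'eef_rot': array([ 1.51811232e-01,  9.88409315e-01, -6.09773145e-04, -6.85831156e-05]), 'ft_force': array([-0.01875684,  0.38426963,  0.16848041]), 'torque': array([-0.00146126, -0.03408189, -0.0102724 ]), 'grip_force': 0.0, 'width': 0.08699180735320287}
0.008
```

View pics/top0.png

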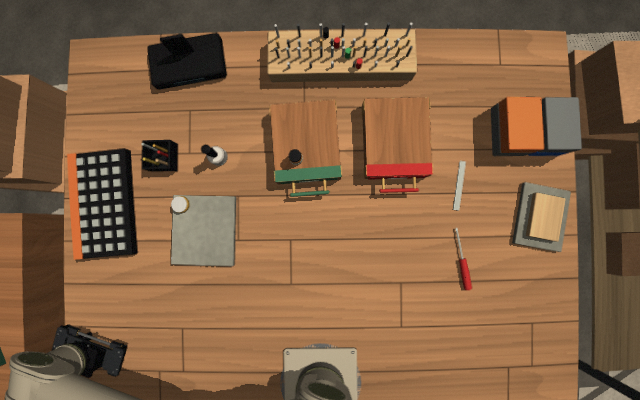

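View pics/side0.png

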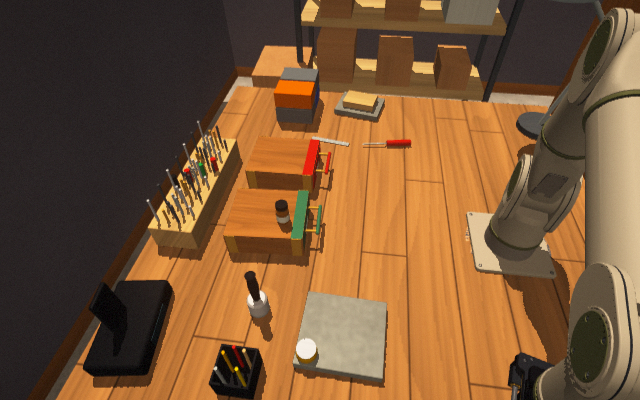

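The top view has the red chest on the right: stripe at about (398,171), handle at about (400,190). The slab is centred near (204,231), with the tin on its upper-left corner at (180,204). I'll enlarge the chest and slab.

```bash
python3 - <<'E'
from h import *
c=snap("top"); im=c["color"][:,:,::-1]
a=cv2.resize(im[150:202,345:455],None,fx=7,fy=7,interpolation=cv2.INTER_CUBIC)
b=cv2.resize(im[185:275,160:250],None,fx=2.2,fy=2.2,interpolation=cv2.INTER_CUBIC)
o=np.zeros((364+198,770,3),np.uint8);o[:364]=a;o[364:,:198]=b
cv2.imwrite("pics/c1.png",o)
hsv=cv2.cvtColor(np.ascontiguousarray(im),cv2.COLOR_BGR2HSV)
m=(((hsv[...,0]<5)|(hsv[...,0]>174))&(hsv[...,1]>170)).astype(np.uint8); m[:,:340]=0;m[:,445:]=0
n,l,s,ce=cv2.connectedComponentsWithStats(m)
for i in range(1,n):
    if s[i,4]>15:
        ys,xs=np.where(l==i); print(s[i],ce[i],cv2.minAreaRect(np.c_[xs,ys].astype(np.float32)))
E
```

```text
[356  58   6  11  47] [358.5106383   62.78723404] ((358.5810852050781, 63.013511657714844), (4.438772678375244, 10.357135772705078), 9.462322235107422)
[367 163  65  16 894] [398.67002237 170.27964206] ((399.03814697265625, 170.5240478515625), (14.2955322265625, 64.27991485595703), 88.56790161132812)
[380 188  39   5 130] [399.         189.88461538] ((398.9940490722656, 189.82777404785156), (3.5151524543762207, 38.04635238647461), 88.02507019042969)
```

View pics/c1.png

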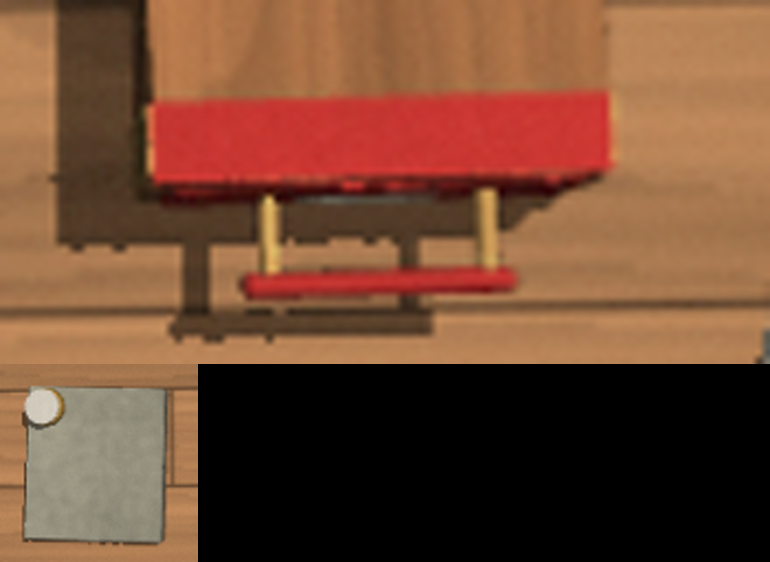

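The crop shows the bar from pixel (379.3,190.4) to (418.4,189.4). The slab corners are (172,195), (235,195.5), (233.3,266) and (170.6,264.6). I'll convert these to world positions.

```bash
python3 - <<'E'
from h import *
c=snap("top")
A=atz(c,379.3,190.3,.063);B=atz(c,418.5,189.3,.063);print("bar",A,B,(A+B)/2,np.linalg.norm(A-B),np.degrees(np.arctan2(-(A-B)[0],(A-B)[1])))
C=atz(c,366,164,.085);D=atz(c,431.7,162.8,.085);print("stripe back",C,D,(C+D)/2,np.degrees(np.arctan2(-(C-D)[0],(C-D)[1])))
S=[atz(c,*p,.03) for p in((172,195),(235,195.5),(233.3,266),(170.6,264.6))];print("slab",S,np.mean(S,0))
R=r.read_state();q=R["eef_rot"]
from scipy.spatial.transform import Rotation as Ro
y=Ro.from_quat(q).as_matrix()[:,1];print("tool y deg",np.degrees(np.arctan2(y[1],y[0])))
s=snap("side")
print("side check",proj(s,A),proj(s,B))
E
```

```text
bar [ 0.6067 -0.187   0.063 ] [ 0.6084 -0.3076  0.063 ] [ 0.60755 -0.2473   0.063  ] 0.12061198116273522 0.8075984622542947
stripe back [ 0.6855 -0.1457  0.085 ] [ 0.6871 -0.3456  0.085 ] [ 0.6863  -0.24565  0.085  ] 0.4585857410859209
slab [array([0.6022, 0.4652, 0.03  ]), array([0.5981, 0.2625, 0.03  ]), array([0.377 , 0.2693, 0.03  ]), array([0.3818, 0.4703, 0.03  ])] [0.489775 0.366825 0.03    ]
tool y deg 72.53706175035681
side check [326.  173.4] [329.6 152. ]
```

Emit:
drive_tool(series=[[[3,-4.5,0],-4],[[3,-4.5,0],-4],[[3,-4.5,0],-4],[[3,-4.5,0],-4],[[3,-4.5,0],-4],[[3,-4.5,0],-4],[[3,-4.5,0],-4],[[3,-4.5,0],-4],[[3,-4.5,0],-4],[[3,-4.5,0],-4]], hand=0.65, newtons=30)

```text
time: 1.5
ee_pos: [0.4883, 0.1447, 0.2308]
eef_rot: [0.482, 0.876, 0.0, 0.0]
ft_force: [0.0, 0.6, -0.6]
width: 0.0305
grip_force: 0.0
```

Emit:
drive_tool(series=[[[1.2,-4.2,0],-3.5],[[1.2,-4.2,0],-3.5],[[1.2,-4.2,0],-3.5],[[1.2,-4.2,0],-3.5],[[1.2,-4.2,0],-3.5],[[1.2,-4.2,0],-3.5],[[1.2,-4.2,0],-3.5],[[1.2,-4.2,0],-3.5],[[1.2,-4.2,0],-3.5],[[1.2,-1.5,0],-0.5]])

```text
time: 2.75
ee_pos: [0.607, -0.25, 0.2304]
eef_rot: [0.705, 0.709, -0.001, 0.0]
ft_force: [0.5, 0.9, 0.1]
width: 0.0306
grip_force: 0.0
```

Emit:
drive_tool(series=[[[0,0.3,-2.5],0],[[0,0,-2.5],0],[[0,0,-2.5],0],[[0,0,-2],0],[[0,0,-2],0],[[0,0,-2],0],[[0,0,-2],0],[[0,0,-1.5],0],[[0,0,-1.2],0],[[0,0,0],0]])

```text
time: 4.0
ee_pos: [0.6071, -0.2436, 0.0477]
eef_rot: [0.704, 0.71, -0.0, -0.001]
ft_force: [-0.7, 0.2, -0.4]
width: 0.0307
grip_force: 0.0
```

```bash
python3 - <<'E'
from h import *
c=snap("side")["color"][110:230,220:380,::-1]
cv2.imwrite("pics/s2.png",cv2.resize(c,None,fx=4,fy=4,interpolation=cv2.INTER_CUBIC))
E
```

```text
(no output)
```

View pics/s2.png

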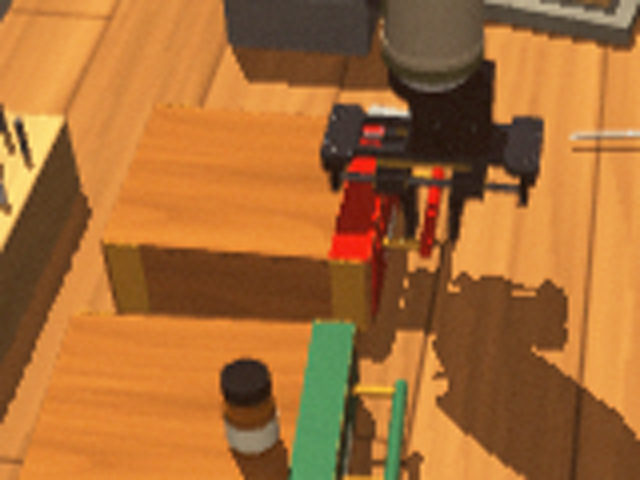

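In the side crop the red bar at (432,210) lies between the two fingers at (408,215) and (455,215), with no contact. Next I close and pull.

Emit:
drive_tool(series=[[[0,0,0],0],[[0,0,0],0],[[0,0,0],0],[[0,0,0],0],[[0,0,0],0],[[0,0,0],0],[[-0.2,0,0],0],[[-0.5,0,0],0],[[-0.8,0,0],0],[[-1,0,0],0]], hand=1, newtons=30)

```text
time: 5.3
ee_pos: [0.5827, -0.2443, 0.049]
eef_rot: [0.704, 0.71, 0.0, 0.001]
ft_force: [2.1, -1.2, 6.2]
width: 0.011
grip_force: 30.0
```

Emit:
drive_tool(series=[[[-1.3,0,0],0],[[-1.3,0,0],0],[[-1.3,0,0],0],[[-1.3,0,0],0],[[-1.3,0,0],0],[[-1.3,0,0],0],[[-1.3,0,0],0],[[-1.3,-0.1,0],0],[[-1,0,0],0],[[-0.5,0,0],0]])

```text
time: 6.55
ee_pos: [0.463, -0.2459, 0.049]
eef_rot: [0.704, 0.71, -0.0, 0.001]
ft_force: [2.4, -5.9, 5.1]
width: 0.0108
grip_force: 30.0
```

Emit:
drive_tool(series=[[[-0.2,0,0],0],[[-0.2,0,0],0],[[-0.2,0,0],0],[[0,0,0],0],[[0,0,0],0],[[0,0,0],0],[[0,0,0],0],[[0,0,0],0],[[0,0,0],0],[[0,0,0],0]])

```text
time: 7.8
ee_pos: [0.4622, -0.2459, 0.0492]
eef_rot: [0.703, 0.711, 0.002, 0.005]
ft_force: [26.3, -11.7, -20.2]
width: 0.0108
grip_force: 30.0
```

Emit:
drive_tool(series=[[[0.3,0,0],0],[[0.2,0,0],0],[[0,0,0],0],[[0,0,0],0],[[0,0,0],0],[[0,0,0],0],[[0,0,0],0],[[0,0,0],0],[[0,0,0],0],[[0,0,0],0]])

```text
time: 9.05
ee_pos: [0.4624, -0.2459, 0.049]
eef_rot: [0.704, 0.71, -0.0, 0.001]
ft_force: [1.9, -5.3, 6.4]
width: 0.0108
grip_force: 30.0
```

Emit:
drive_tool(series=[[[0,0,0],0],[[0,0,0],0],[[0,0,0],0],[[0,0,0],0],[[0,0,0],0],[[0,0,0.5],0],[[0,0,1],0],[[0,0,2],0],[[0,0,3],0],[[0,0,3],0]], hand=0.65)

```text
time: 10.3
ee_pos: [0.4625, -0.245, 0.1452]
eef_rot: [0.704, 0.71, 0.0, 0.0]
ft_force: [0.5, -0.2, 0.6]
width: 0.0304
grip_force: 0.0
```

Emit:
drive_tool(series=[[[-0.5,3,4],8],[[-0.5,4,4],10],[[-0.5,4,3],10],[[-0.5,4,0],10],[[-0.5,4,0],10],[[-0.5,4,0],10],[[0,4,0],10],[[0,3,0],10],[[0,0,0],10],[[0,0,0],2]])

```text
time: 11.55
ee_pos: [0.4326, 0.0551, 0.2541]
eef_rot: [-0.005, 1.0, 0.0, 0.0]
ft_force: [-0.5, 0.3, 0.0]
width: 0.0304
grip_force: 0.0
```

```bash
python3 - <<'E'
from h import *
c=snap("top")["color"][140:250,345:455,::-1]; s=snap("side")["color"][90:250,230:410,::-1]
a=cv2.resize(c,(550,550),interpolation=cv2.INTER_CUBIC)
cv2.imwrite("pics/c3.png",a); cv2.imwrite("pics/s3.png",cv2.resize(s,(720,600)[:1]+(600,) if 0 else (675,600),interpolation=cv2.INTER_CUBIC))
E
```

```text
(no output)
```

View pics/c3.png

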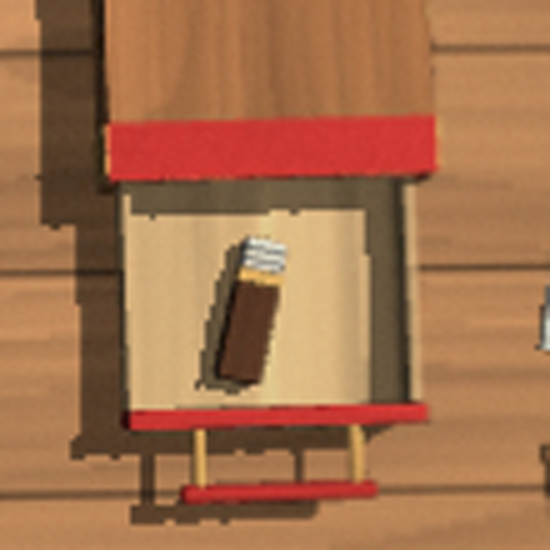

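The top crop shows the drawer open, with the burnisher's head end at about crop (267,239) and its tail at (239,380).

```bash
python3 - <<'E'
from h import *
c=snap("top"); f=lambda x,y,z:atz(c,345+x/5-.4,140+y/5-.4,z)
H=f(267,239,.043);T=f(240,380,.044);d=H-T
print(H,T,(H+T)/2,np.linalg.norm(d),np.degrees(np.arctan2(d[1],d[0])))
a,b=f(183,493,.063),f(377,489,.063);print("handle",a,b,(a+b)/2)
s=snap("side");print(proj(s,H),proj(s,T))
im=s["color"][:,:,::-1].copy()
for P in(H,T): u,v=proj(s,P); cv2.circle(im,(int(round(u)),int(round(v))),1,(255,255,0),-1)
cv2.imwrite("pics/s4.png",cv2.resize(im[110:220,230:380],(750,550),interpolation=cv2.INTER_CUBIC))
E
```

```text
[ 0.6163 -0.2476  0.043 ] [ 0.529 -0.229  0.044] [ 0.57265 -0.2383   0.0435 ] 0.08926505475268576 -12.02750854038883
handle [ 0.4605 -0.1904  0.063 ] [ 0.4612 -0.3093  0.063 ] [ 0.46085 -0.24985  0.063  ]
[325.5 166.2] [348.5 171.3]
```

View pics/s4.png

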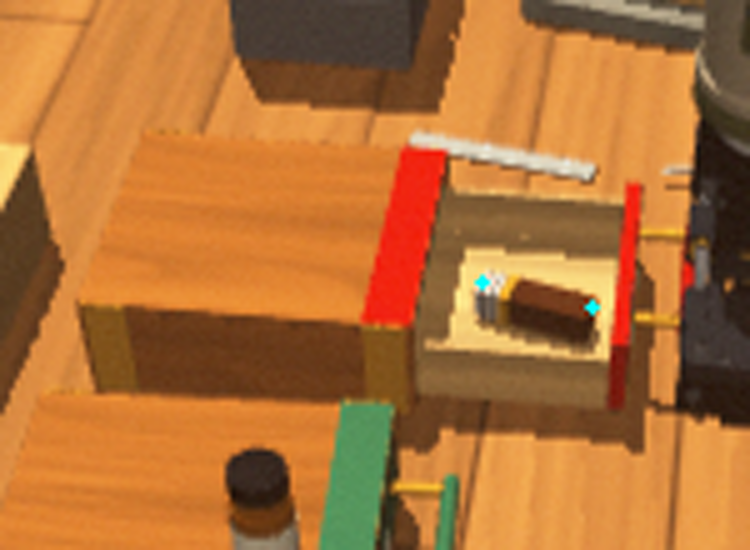

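The side crop agrees: the projected marks fall on the head at (483,283) and tail at (592,307) of the burnisher. Moving over it.

Emit:
drive_tool(series=[[[1.4,-3.3,0],-1.4],[[1.4,-3.3,0],-1.4],[[1.4,-3.3,0],-1.4],[[1.4,-3.3,0],-1.4],[[1.4,-3.3,0],-1.4],[[1.4,-3.3,0],-1.4],[[1.4,-3.3,0],-1.4],[[1.4,-3.3,0],-1.4],[[1.4,-3,0],-1.4],[[1.4,0,0],0]], hand=0.3, newtons=25)

```text
time: 13.0
ee_pos: [0.572, -0.2419, 0.2535]
eef_rot: [0.108, 0.994, -0.001, -0.0]
ft_force: [-0.2, -0.1, -0.4]
width: 0.0609
grip_force: 0.0
```

Emit:
drive_tool(series=[[[0,0,-3],0],[[0,0,-3],0],[[0,0,-3],0],[[0,0,-2],0],[[0,0,-2],0],[[0,0,-1.5],0],[[0,0,-1],0],[[0,0,0],0],[[0,0,0],0],[[0,0,0],0]])

```text
time: 14.25
ee_pos: [0.5729, -0.239, 0.0992]
eef_rot: [0.105, 0.994, -0.0, 0.001]
ft_force: [0.1, -0.3, 0.2]
width: 0.061
grip_force: 0.0
```

Emit:
drive_tool(series=[[[0,0,-1.5],0],[[0,0,-1.5],0],[[0,0,-1.2],0],[[0,0,-1],0],[[0,0,-0.8],0],[[0,0,-0.6],0],[[0,0,-0.4],0],[[0,0,-0.2],0],[[0,0,0],0],[[0,0,0],0]])

```text
time: 15.5
ee_pos: [0.5727, -0.2389, 0.0268]
eef_rot: [0.105, 0.994, 0.0, 0.0]
ft_force: [0.4, 0.2, 0.8]
width: 0.0608
grip_force: 0.0
```

Emit:
drive_tool(series=[[[0,0,0],0],[[0,0,0],0],[[0,0,0],0],[[0,0,0],0],[[0,0,0],0],[[0,0,0],0],[[0,0,0],0],[[0,0,0],0],[[0,0,0],0],[[0,0,0],0]], hand=1)

```text
time: 16.75
ee_pos: [0.5726, -0.2388, 0.0266]
eef_rot: [0.105, 0.994, 0.0, 0.0]
ft_force: [0.7, 0.2, -0.8]
width: 0.028
grip_force: 25.0
```

Emit:
drive_tool(series=[[[0,0,0.5],0],[[0,0,1],0],[[0,0,2],0],[[0,0,2.5],0],[[0,0,3],0],[[0,0,3],0],[[0,0,3],0],[[0,0,3],0],[[0,0,2],0],[[0,0,0],0]])

```text
time: 18.0
ee_pos: [0.5731, -0.2392, 0.2283]
eef_rot: [0.105, 0.994, -0.0, 0.001]
ft_force: [-0.9, -0.5, -1.6]
width: 0.0276
grip_force: 25.0
```

Emit:
drive_tool(series=[[[-0.8,1.5,0],1],[[-1,3,0],1],[[-1,3.5,0],1],[[-1,3.5,0],1],[[-1,3.5,0],1],[[-1,3.5,0],1],[[-1,3.5,0],1],[[-1,3.5,0],1],[[-1,3.5,0],1],[[-1,3.5,0],1]])

```text
time: 19.25
ee_pos: [0.4727, 0.0879, 0.2254]
eef_rot: [0.017, 1.0, -0.0, -0.001]
ft_force: [0.4, 1.7, -0.8]
width: 0.0279
grip_force: 25.0
```

Emit:
drive_tool(series=[[[-1,3.5,0],0],[[0,3.5,0],0],[[0,3.5,0],0],[[0,3.5,0],0],[[0,3.5,0],0],[[0,3.5,0],0],[[0,2.5,0],0],[[0,1.5,0],0],[[0,0.9,0],0],[[0,0,0],0]])

```text
time: 20.5
ee_pos: [0.4646, 0.345, 0.2265]
eef_rot: [0.018, 1.0, -0.0, -0.0]
ft_force: [-0.5, -0.8, -1.1]
width: 0.0279
grip_force: 25.0
```

Emit:
drive_tool(series=[[[0,0,-3],0],[[0,0,-3],0],[[0,0,-3],0],[[0,0,-3],0],[[0,0,-2.5],0],[[0,0,-1.5],0],[[0,0,-1],0],[[0,0,-0.7],0],[[0,0,-0.3],0],[[0,0,0],0]])

```text
time: 21.75
ee_pos: [0.4647, 0.3453, 0.0468]
eef_rot: [0.018, 1.0, 0.0, 0.0]
ft_force: [-0.5, -0.2, -0.8]
width: 0.0278
grip_force: 25.0
```

Emit:
drive_tool(series=[[[0,0,-0.1],0],[[0,0,-0.1],0],[[0,0,-0.1],0],[[0,0,-0.1],0],[[0,0,-0.1],0],[[0,0,0],0],[[0,0,0],0],[[0,0,0],0],[[0,0,0],0],[[0,0,0],0]])

```text
time: 23.0
ee_pos: [0.4645, 0.3453, 0.0416]
eef_rot: [0.018, 1.0, 0.0, -0.0]
ft_force: [0.2, 0.2, -1.6]
width: 0.0277
grip_force: 25.0
```

Emit:
drive_tool(series=[[[0,0,-0.05],0],[[0,0,-0.05],0],[[0,0,-0.05],0],[[0,0,0],0],[[0,0,0],0],[[0,0,0],0],[[0,0,0],0],[[0,0,0],0],[[0,0,0],0],[[0,0,0],0]])

```text
time: 24.25
ee_pos: [0.4646, 0.3452, 0.0405]
eef_rot: [0.018, 1.0, 0.0, -0.0]
ft_force: [-2.9, -1.3, 5.5]
width: 0.0277
grip_force: 25.0
```

Contact at about +6 N. Release, then rise.

Emit:
drive_tool(series=[[[0,0,0],0],[[0,0,0],0],[[0,0,0],0],[[0,0,0],0],[[0,0,0],0],[[0,0,0],0],[[0,0,0],0],[[0,0,0],0],[[0,0,0],0],[[0,0,0],0]], hand=0.4)

```text
time: 25.5
ee_pos: [0.4645, 0.3452, 0.0401]
eef_rot: [0.018, 1.0, 0.0, -0.0]
ft_force: [-0.5, 0.8, 0.0]
width: 0.0521
grip_force: 0.0
```

Emit:
drive_tool(series=[[[0,0,0.5],0],[[0,0,1.5],0],[[0,0,2.5],0],[[0,0,3],0],[[0,0,3],0],[[0,0,3],0],[[0,0,3],0],[[0,0,3],0],[[0,0,1],0],[[0,0,0],0]])

```text
time: 26.75
ee_pos: [0.4647, 0.3453, 0.2456]
eef_rot: [0.018, 1.0, 0.0, 0.0]
ft_force: [-0.4, -0.3, -1.0]
width: 0.0524
grip_force: 0.0
```

Emit:
drive_tool(series=[[[0,-2,0],0],[[0,-3,0],0],[[0,-4,0],0],[[0,-4,0],0],[[0,-4,0],0],[[0,-4,0],0],[[0,-3,0],0],[[0,-2,0],0],[[0,0,0],0],[[0,0,0],0]])

```text
time: 28.0
ee_pos: [0.4643, 0.0861, 0.2448]
eef_rot: [0.017, 1.0, 0.0, -0.0]
ft_force: [-0.6, 0.5, 0.6]
width: 0.0525
grip_force: 0.0
```

```bash
python3 - <<'E'
from h import *
c=snap("top","pics/top5.png")
E
```

```text
(no output)
```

View pics/top5.png

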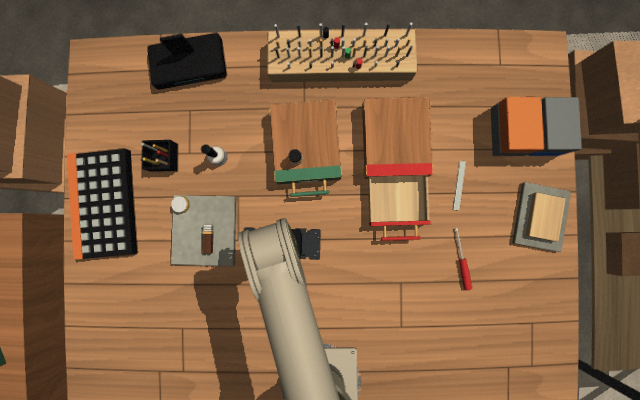

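The burnisher lies wholly on the slab at (207,240). The red drawer is open and empty with its handle at (401,239), and everything else is where it was.

```bash
python3 -c "
from bench import r
print(r.close_job())"
```

```text
the job is handed in; nothing more can be done
None
```

The red drawer was pulled to its stop and left open, the burnisher was set down and released wholly on the slab, nothing else on the bench moved in the last picture, and the job was handed in at about 28 s.

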